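# Knock a stuck lure blank out of its mould

### The job

An orange lure blank is stuck in its mould: take the red handle of the knock-out beneath, feel gently with its rod for the hidden hole in the mould's underside, never forcing the rod against the plate, and push the rod up through the hole until the blank stands well proud. Let the knock-out all the way down again, lift the blank out and lay it upright, flat on the floor of the tackle tray's empty compartment. Leave the other things where they are.

Things in the scene. Friction and masses are not known exactly. Their poses are not given: they have to be found in the camera images.
- mould: aluminium mould on a fixed dark steel stand. Origin on the table under the pocket's centre; x across the pocket, y along it, z up; all sizes mm, in this frame. Block 90 (x) by 170 (y), top face z=120; pocket open at the top, 68 long in y, floor z=98. Base plate 12 thick, x -120 to 60, y -100 to 100. Open space under the mould between two legs.
- cheeks (a point): centre of the pocket at the mould's top face (z=120). Two sprung brass cheeks (inner faces at x=-12 and +12, 36 long) grip the blank with a total friction of 6 to 12 N, and hold it up where it was pushed to when the rod is drawn back.
- sole (a point): middle of the mould's underside (z=90): a steel sole plate 8 thick, the pocket's floor. It has one through hole, 11 wide in y, 14 in x, at x=0 but at an UNKNOWN y from -7 to +7 from this point, different each time, hidden and not reported: feel for it with the rod. More than 18 N of rod on plate damages it.
- knock: red upright lifting handle of the knock-out, 20 x 20, 40 tall, origin at its centre, axes as the mould's. In front of the mould: at mould x=-95, z=140 when fully down. It moves on guides: freely along mould y within -20..20 (0.5 N friction) and straight up by 48 (handle and rod weigh 2.5 N and sink back if let go). It cannot turn or move in x.
- knock_arm (a point): on the arm under the mould, on the rod's axis, 109 below and 95 in +x from the handle's centre, moving with the handle. From here the steel knock-out rod, 8 mm diameter, stands up; its flat tip is 45 above this point (mould z=76 when down, 14 below the plate).
- rod_spring (a point): same axis, 35 under the resting rod tip. The rod is sprung in the arm: it gives 10 mm downward, 1 N at first to 4 N, solid beyond. Pushing the blank out takes more than that, so the spring bottoms and the blank rises by (handle lift - 32 mm): 16 at the handle's 48 mm stop.
- blank: the stuck orange hard-plastic lure blank: 64 long (y) with round ends, 24 wide (x), 22 tall (z), about 40 g. Origin at the centre of its underside. It starts upright in the pocket, underside at mould z=98, top flush with the mould's top face, so it cannot be gripped until it is pushed up.
- tray: clear-grey open tackle tray, fixed: 110 (x) by 190 (y), 30 high, walls and floor 3 thick, divider 3 thick at its y=0. Origin at the centre of its underside. The compartment on its -y side (centre y=-47, floor z=3, 104 x 90 inside) is empty; the +y one holds two lures. Yellow latches on its -x side.
- lure_green: bystander: loose green lure, 56 x 18 x 18, in the tray's +y compartment; origin at underside centre
- lure_blue: bystander: loose blue lure, 60 x 18 x 18, in the tray's +y compartment; origin at underside centre
- spool: bystander: yellow line spool, 64 diameter, 32 high; origin at underside centre
- paint_jar: bystander: red paint jar, 50 diameter, 60 high; origin at underside centre
- varnish: bystander: amber varnish bottle, 44 diameter, 110 high; origin at underside centre
- driver: bystander: screwdriver lying on the table
- sinker: bystander: dark steel sinker, 28 diameter, 20 high; origin at underside centre
- hook_cup: bystander: black cup, 60 diameter, 50 high; origin at underside centre
Mind the look-alikes: they are no part of the job. There is more than one size of the blank; the job needs the smaller. Leave any blue look-alike of the tray alone.

How it is judged:
On the way, in this order (a step that is already met when the one before it is completed fails the run):
1. the raised knock-out rod has pushed the blank at least 9 mm up out of the pocket (z of blank in the frame of mould above 0.107 m and z of knock in the frame of mould above 0.172 m and horizontal distance between blank and mould below 0.015 m), for 0.1 s.
2. the knock-out is let down again while the blank still stands proud in the mould (z of knock in the frame of mould below 0.147 m and z of blank in the frame of mould above 0.104 m and horizontal distance between blank and mould below 0.02 m), for 0.1 s.
At the end, for the whole second after the job is handed in: The blank lies at rest, upright (tilt under 0.2 rad), on the floor (its underside at most 5 mm above it) of the tray's empty -y compartment, and the knock-out handle is down again (within 7 mm) (x of blank in the frame of tray between -0.05 and 0.05 m and y of blank in the frame of tray between -0.09 and -0.01 m and z of blank in the frame of tray between -0.002 and 0.008 m and angle between blank's own z axis and vertical below 0.2 rad and linear speed of blank below 0.02 m/s and z of knock in the frame of mould below 0.147 m); the robot touches nothing.
It fails at once if the knock-out presses on the mould's sole plate with more than 18 N (contact force between knock and mould above 18 N).
It fails at once if a bystander is moved more than 30 mm (distance of any of lure_green, lure_blue, spool, paint_jar, varnish, driver, sinker, hook_cup from where it was at the start of the episode above 0.03 m).
It also fails if it takes over 58 s, if anything falls off the work surface, if the arm or the gripper's body presses on something with over 40 N, if the wrist force passes 120 N, or if a joint passes its speed limit or range.

### The arm

A 7-joint arm with a two-finger parallel gripper is mounted at the origin on the work surface. World frame = base frame: x ahead of the robot, y to its left, z up, the work surface at z = 0. Lengths are in m, angles in rad, forces in N, time in s.
With the tool pointing down it reaches from about 0.4 to 0.85 m from the base axis. Payload 4.5 kg.
Tool frame: the origin (TCP) lies between the finger pads; the fingertips stand 19 mm ahead of it and the grasp point (between the pads) is the TCP (r.tips_ahead is the distance from the TCP to the fingertips, in m); z points along the fingers, y is the line along which they close (so a half turn about z gives the same grasp; the last joint's range is limited). The gripper opens to 88 mm and grips with 3 to 60 N. Pads are 18 mm wide; open, the fingers measure 123 mm over their backs; the gripper's body (75 mm by 187 mm) begins 45 mm behind the grasp point.
Start: joints at [1.234, 0.689, -0.195, 1.565, 0.157, 0.902, -0.215], TCP at [0.227, -0.583, 0.258] pointing down, gripper open.
Joint ranges: [-3.01, 3.01], [-0.46, 2.08], [-1.47, 1.51], [0.13, 2.56], [-1, 4.14], [0.04, 2.09], [-2.66, 2.66]. Speed limits (rad/s): [2.57, 2.57, 3.14, 3.14, 3.14, 3.14, 3.14].

### API

Orientations are given as a unit quaternion [x, y, z, w].
In Python, from plant import r, cams, models gives the robot as it stands. The module is installed in compiled form; this text tells all that it offers.
- The arm moves only by the tool jog_arm, never from a script. Its arguments are lists of equal length, an entry for each row: "turn": the turn, a rotation vector about the tool's x, y, z in rad, a list of three; "translation": the shift along the tool's x, y, z in m, a list of three; "grip": the closure, from 0 (fully open) to 1 (shut). In form: {"turn": [[ax, ay, az], ...], "translation": [[tx, ty, tz], ...], "grip": [grip, ...]}. A call has 1 to 20 rows; each row is the pose to reach, as a shift and turn from the pose commanded when the call began, along the tool's axes at that moment; what a row does not reach only later rows make up. A row lasts 1/8 s, in which the tool goes at most 62.5 mm and 10.7 degrees, less where a joint would pass 70% of its speed; a pose out of reach is approached as far as the arm can. A call with a gripper value outside its range is refused whole. The fingers move at their own pace and stop on an object; "force" is the grip in N (left out, the last holds). Time passes only in rows, so rows that repeat a pose let the fingers close. It gives the time, the measured TCP pose, the force, the opening and the grip force at its end, in the units of the state.
- r.get_state(): the state, without advancing time (a new reading comes with each control period).
- cams.snapshot(name): name is "scene" or "top" or "wrist"; returns the picture (384x512x3 uint8, red, green, blue); there is no depth.
- cams.camera_params(name): a dict with "fx", "fy", "cx", "cy" (pixels), "eye" and "orientation" of the camera in the world. Camera axes: x right, y up, looking along -z (the intrinsics and any distortion apply to the point x, -y, -z); pixel columns grow to the right and rows downward; lengths in m; the calibration is good to about 2 mm. A picture is of the moment at which its call begins: read the wrist's pose just before it. camera_params takes no time and is no camera call; for the wrist camera it gives the pose at the moment of the call.
- r.finish_job(): hands the job in; it is judged then, once.
Trained networks look in the newest picture that a camera, given by its name, has taken for a name from the list of things; names that differ only in an ending like _2 or _b are one class to them, and where a whole thing is asked for, a point or a joint stands for the part that bears it (a point fixed in the world has none). Each returns a list of dicts, best first, with "p" (0 to 1); they miss things now and then, are a little off and sometimes report something else, mostly with a low value. They report only what shows in the picture. A call takes as long as a camera call. They do not tell look-alikes from the thing itself.
- models.find_in(camera, name): "position" ([x, y, z] in m, in world coordinates, good to about 4 mm: the middle of the surface that is visible of it).
- models.masks_of(camera, name): "pixels" (384x512 bool, what is visible of it).
- models.place_of(camera, name): "position" ([x, y, z] in m, in world coordinates, good to about 4 mm: a listed point, or the origin of a listed thing).
The state is a dict: "clock": time; "q": joint angles; "qd": joint speeds; "joint_torque": joint torques, N m; "tool_pos": TCP position; "eef_rot": TCP orientation; "contact_force": force on the tool from outside, world axes, zero at the start; "moment": the same for the moment, N m; "opening": opening from 0.0 (shut) to 1.0 (fully open); "finger_force": force on a finger pad.
Only numpy, scipy, OpenCV 4.12 (cv2) and the standard library are available. Lean on these libraries where they do the work, as an engineer would, in place of code of your own. Each camera call takes 0.05 s, during which the arm holds its last target. There are 200 camera calls.

## Working session

There is one attempt and no reset: what is moved stays moved. The work goes in short steps, Python scripts to look and compute and a tool call to move; the robot and the scene stay as the last step left them, time stands still between calls to the robot, and variables do not carry over. Pictures are saved under pics/ and viewed, at most 10 in all, crops included, and the job is handed in when it is done.

Besides the shell and the picture viewer there is one more tool, called after ">>>" by a JSON object that holds its "method" and its "body", one argument or row to a line. jog_arm: Moves the arm, as the interface text tells. Its arguments: {"type":"object","properties":{"turn":{"type":"array"},"translation":{"type":"array"},"grip":{"type":"array"},"force":{"type":"number"}},"required":["turn","translation","grip"]}

```bash
mkdir -p pics
python3 - <<'E'
from plant import r,cams,models
import cv2,numpy as np
ims=[cams.snapshot(n) for n in("scene","top")]
cv2.imwrite("pics/a.png",cv2.resize(np.vstack(ims),None,fx=.78,fy=.78)[:,:,::-1])
for n in("scene","top"):
    for o in("mould","cheeks","knock","knock_arm","blank","tray","sole","lure_green","lure_blue"):
        print(n,o,[(np.round(d["position"],4).tolist(),round(d["p"],2)) for d in models.place_of(n,o)[:3]])
s=r.get_state();print(s["clock"],s["tool_pos"],s["eef_rot"])
E
```

```text
scene mould [([0.5589, 0.2298, 0.0007], 0.58)]
scene cheeks []
scene knock [([0.5604, 0.2238, 0.089], 0.55), ([0.4603, 0.2427, 0.1395], 0.53)]
scene knock_arm [([0.5577, 0.2198, 0.0286], 0.72)]
scene blank [([0.5546, 0.2292, 0.0986], 0.69), ([0.7182, 0.2685, -0.002], 0.57)]
scene tray [([0.3875, -0.2482, 0.0021], 0.79), ([0.5878, -0.1448, 0.0043], 0.67)]
scene sole [([0.5586, 0.2239, 0.0884], 0.77)]
scene lure_green [([0.5599, -0.0967, 0.0059], 0.65)]
scene lure_blue [([0.6114, -0.0978, 0.0045], 0.55)]
top mould [([0.5534, 0.2264, 0.0007], 0.91), ([0.5611, 0.226, 0.1217], 0.38)]
top cheeks [([0.5581, 0.2267, 0.1222], 0.89), ([0.6674, -0.386, -0.0022], 0.66)]
top knock [([0.4612, 0.2443, 0.1438], 0.69), ([0.5594, 0.2258, 0.0886], 0.51)]
top knock_arm [([0.5636, -0.098, 0.0034], 0.4), ([0.744, 0.047, -0.0013], 0.3)]
top blank [([0.7447, 0.0457, -0.0001], 0.62), ([0.5548, 0.2252, 0.0973], 0.61), ([0.5878, -0.1491, -0.0017], 0.26)]
top tray [([0.5851, -0.1471, -0.0024], 0.63)]
top sole [([0.56, 0.227, 0.0905], 0.71)]
top lure_green [([0.5658, -0.0978, 0.0021], 0.4), ([0.7491, 0.1351, -0.0029], 0.35)]
top lure_blue [([0.6115, -0.0945, 0.0024], 0.54)]
1.0 [ 0.22648475 -0.58256684  0.25777826] [9.82865750e-01 1.84322848e-01 2.21777791e-05 7.31555338e-05]
```

View pics/a.png

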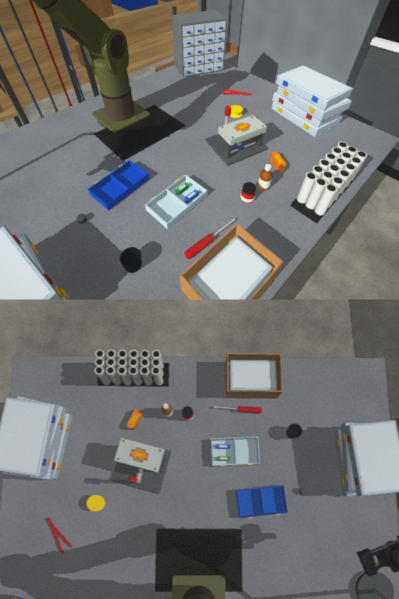

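```bash
cat > h.py <<'E'
from plant import r,cams,models
import cv2,numpy as np
from scipy.spatial.transform import Rotation as R
def ray(cam,px,z,c=None):
    c=c or cams.camera_params(cam); o=c["orientation"]
    M=np.array(o) if np.ndim(o)==2 else R.from_quat(o).as_matrix()
    px=np.atleast_2d(np.asarray(px,float)); e=np.array(c["eye"])
    d=np.c_[(px[:,0]-c["cx"])/c["fx"],-(px[:,1]-c["cy"])/c["fy"],-np.ones(len(px))]@M.T
    return e+d*((z-e[2])/d[:,2])[:,None]
def rect(pts):
    (c,s,a)=cv2.minAreaRect((pts[:,:2]*1000).astype(np.float32)); return np.round(c,1),np.round(s,1),round(a,2)
E
python3 - <<'E'
from h import *
im=cams.snapshot("top");print(cams.camera_params("top"))
cv2.imwrite("pics/b.png",np.vstack([cv2.resize(im[170:250,135:225],(675,600))[:295*2:2,::1],cv2.resize(im[165:230,255:350],(675,300))])[:,:,::-1])
hsv=cv2.cvtColor(im,cv2.COLOR_RGB2HSV)
for o,z in(("mould",.12),("blank",.12),("tray",.03),("knock",.16)):
  for d in models.masks_of("top",o)[:3]:
    m=d["pixels"]; 
    if o=="mould": m=m&(hsv[:,:,2]>130)
    p=np.argwhere(m)[:,::-1]; print(o,d["p"],p.mean(0),rect(ray("top",p,z)))
E
```

```text
{'fx': 453.49432694668656, 'fy': 453.49432694668656, 'cx': 255.1149839806635, 'cy': 194.47067777751334, 'eye': array([0.36286631, 0.00914448, 1.44069941]), 'orientation': array([ 0.05329653, -0.05750329, -0.70346611,  0.70639103])}
mould 0.63 [178.6719644  199.08264463] (array([531.8, 233.9]), array([172.1, 146.7]), 75.29)
blank 0.78 [172.70550162 153.61488673] (array([694.9, 247.8]), array([37.2, 81. ]), 63.23)
blank 0.59 [178.91346154 199.01442308] (array([557.6, 226.3]), array([67.5, 29.3]), 73.12)
tray 0.91 [303.09156751 194.59855147] (array([ 586.7, -146.2]), array([115. , 193.5]), 2.0)
tray 0.55 [335.45152722 259.06507304] (array([ 384.5, -247.6]), array([113.6, 193.3]), 6.41)
tray 0.46 [313.42638037 140.29447853] (array([ 759. , -160.2]), array([ 29.8, 189.7]), 0.31)
knock 0.67 [377.45955882 168.65073529] (array([ 642.4, -350.8]), array([48.6, 57.1]), 44.49)
knock 0.63 [176.         226.89017341] (array([478.4, 227.6]), array([39.6, 57.2]), 73.39)
```

View pics/b.png

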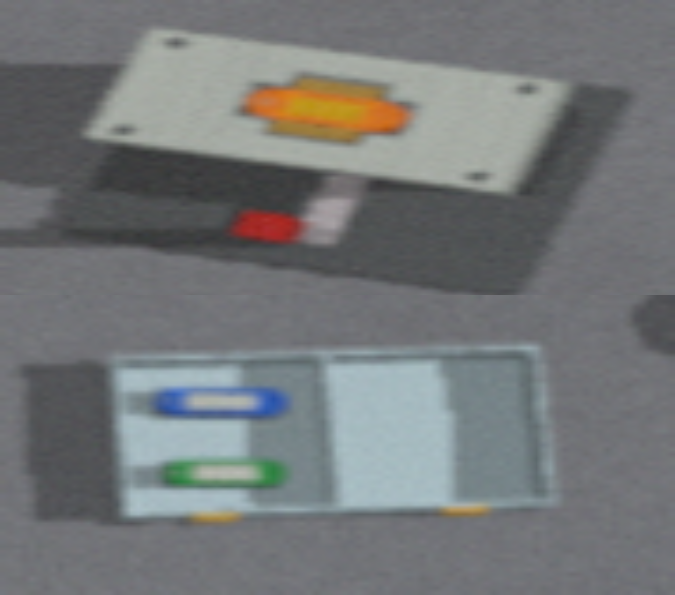

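Run:
```python
from h import *
c=np.array([(155,28),(572,82),(515,192),(88,137)])/[7.5,3.75]+[135,170]
P=ray("top",c,.12)[:,:2]*1000;ctr=P.mean(0);print(P,ctr)
for a,b in((1,0),(2,3)):
  d=P[b]-P[a];print(np.hypot(*d),np.degrees(np.arctan2(d[1],d[0]))-90)
im=cams.snapshot("top");hsv=cv2.cvtColor(im,cv2.COLOR_RGB2HSV)
def mk(x0,x1,y0,y1,f):
  m=np.zeros(im.shape[:2],bool);m[y0:y1,x0:x1]=f(hsv[y0:y1,x0:x1]);return np.argwhere(m)[:,::-1]
bri=mk(135,225,170,225,lambda h:(h[...,2]>150)&(h[...,1]<40));
b=mk(160,200,185,212,lambda h:(h[...,1]>120));print("blank+brass",len(b),rect(ray("top",b,.12)))
b=mk(140,200,218,245,lambda h:(h[...,1]>120));print("red",len(b),b.min(0),b.max(0),rect(ray("top",b,.16)))
# tray
b=mk(265,340,165,225,lambda h:(h[...,2]>0))
c=np.array([(112,358),(540,347),(558,505),(122,517)]);c=np.c_[255+c[:,0]*95/675,165+(c[:,1]-295)*65/300]
P=ray("top",c,.03)[:,:2]*1000;print("tray",P,P.mean(0))
```

```text
[[621.38192533 296.39985407]
 [578.93442305 131.00301733]
 [492.06399325 151.54851508]
 [534.47919041 319.26761783]] [556.71488301 224.55475108]
170.75685653288858 -14.393764076741675
172.99926697642314 -14.192210719132902
blank+brass 232 (array([557.9, 228.2]), array([63.6, 40.9]), 74.22)
red 63 [166 226] [174 234] (array([462.8, 241.2]), array([24.1, 20.4]), 76.27)
tray [[ 636.96162386  -48.24529222]
 [ 645.59180521 -239.43180372]
 [ 536.25554408 -244.92169212]
 [ 527.21151069  -52.4610203 ]] [ 586.50512096 -146.26495209]
```

```bash
cat >> h.py <<'E'
def go(pos,ydeg,s=None):
    """shift/turn (tool axes) from current pose to pos, tool down, tool y at world angle ydeg"""
    s=s or r.get_state(); M=R.from_quat(s["eef_rot"])
    y=np.radians(ydeg); Y=np.array([np.cos(y),np.sin(y),0]);Z=np.array([0,0,-1.]);X=np.cross(Y,Z)
    T=R.from_matrix(np.c_[X,Y,Z])
    print("t",np.round(M.inv().apply(np.array(pos)-s["tool_pos"]),4).tolist(),"turn",np.round((M.inv()*T).as_rotvec(),4).tolist())
E
python3 -c "
from h import *
go((.5,-.1,.3),10);go((.4635,.2425,.25),75.5)"
```

```text
t [0.4298, -0.3506, -0.0423] turn [0.0001, 0.0, -1.3745]
t [0.5198, -0.6831, 0.0077] turn [0.0001, 0.0001, -2.5177]
```

>>> {"method": "jog_arm", "body": {
  "turn": [
    [0, 0, -1.3745],
    [0, 0, -1.3745],
    [0, 0, -1.3745],
    [0, 0, -1.3745],
    [0, 0, -1.3745],
    [0, 0, -1.3745],
    [0, 0, -1.3745],
    [0, 0, -1.3745],
    [0, 0, -2.5177],
    [0, 0, -2.5177],
    [0, 0, -2.5177],
    [0, 0, -2.5177],
    [0, 0, -2.5177],
    [0, 0, -2.5177],
    [0, 0, -2.5177],
    [0, 0, -2.5177]
  ],
  "translation": [
    [0.43, -0.35, -0.042],
    [0.43, -0.35, -0.042],
    [0.43, -0.35, -0.042],
    [0.43, -0.35, -0.042],
    [0.43, -0.35, -0.042],
    [0.43, -0.35, -0.042],
    [0.43, -0.35, -0.042],
    [0.43, -0.35, -0.042],
    [0.52, -0.683, 0.008],
    [0.52, -0.683, 0.008],
    [0.52, -0.683, 0.008],
    [0.52, -0.683, 0.008],
    [0.52, -0.683, 0.008],
    [0.52, -0.683, 0.008],
    [0.52, -0.683, 0.008],
    [0.52, -0.683, 0.008]
  ],
  "grip": [0, 0, 0, 0, 0, 0, 0, 0, 0, 0, 0, 0, 0, 0, 0, 0]
}}

```text
clock: 3.3
tool_pos: [0.4632, 0.2441, 0.2496]
eef_rot: [0.125, 0.992, 0.0, -0.0]
contact_force: [-0.3, -0.2, 0.9]
opening: 0.997
finger_force: 0.0
```

Run:
```python
from h import *
im=cams.snapshot("wrist");c=cams.camera_params("wrist")
cv2.imwrite("pics/c.png",im[:,:,::-1])
go((.4635,.2425,.147),75.5)
for o in("knock","cheeks","sole","blank","mould"):
  print(o,[(np.round(d["position"],4).tolist(),round(d["p"],2)) for d in models.place_of("wrist",o)[:2]])
print(c)
```

```text
t [0.0002, 0.0005, 0.1025] turn [-0.0011, 0.0001, -0.0001]
knock [([0.4628, 0.2427, 0.1403], 0.62), ([0.556, 0.2269, 0.1199], 0.51)]
cheeks [([0.5554, 0.2268, 0.1206], 0.58)]
sole [([0.56, 0.2251, 0.0903], 0.63)]
blank [([0.7216, 0.2677, 0.003], 0.87), ([0.5548, 0.2279, 0.0955], 0.5)]
mould [([0.5588, 0.2267, -0.0025], 0.66)]
{'fx': 319.0421415056858, 'fy': 319.0421415056858, 'cx': 254.36981071788176, 'cy': 198.5084953512321, 'eye': array([0.3992287 , 0.25953863, 0.37645061]), 'orientation': array([-0.10560611, -0.0810124 ,  0.60667437,  0.78372862])}
```

View pics/c.png

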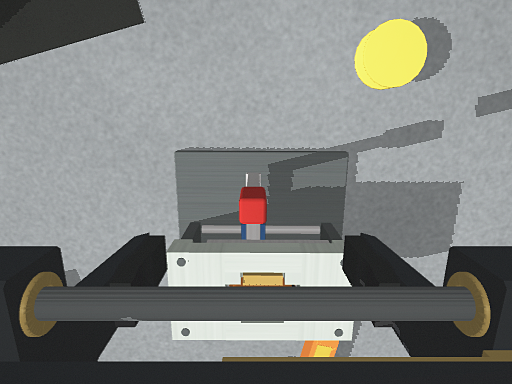

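Wrist view: the red handle (253,205) is centred between the fingers, with the mould behind it and the spool clear at (395,52). I'll descend and grip.

>>> {"method": "jog_arm", "body": {
  "turn": [
    [0, 0, 0],
    [0, 0, 0],
    [0, 0, 0],
    [0, 0, 0],
    [0, 0, 0],
    [0, 0, 0],
    [0, 0, 0],
    [0, 0, 0],
    [0, 0, 0]
  ],
  "translation": [
    [0, 0, 0.05],
    [0, 0, 0.09],
    [0, 0, 0.1025],
    [0, 0, 0.1025],
    [0, 0, 0.1025],
    [0, 0, 0.1025],
    [0, 0, 0.1025],
    [0, 0, 0.1025],
    [0, 0, 0.1025]
  ],
  "grip": [0, 0, 0, 0, 0.9, 0.9, 0.9, 0.9, 0.9],
  "force": 40
}}

```text
clock: 4.72
tool_pos: [0.4637, 0.2425, 0.1473]
eef_rot: [0.126, 0.992, 0.0, 0.0]
contact_force: [-0.0, -0.3, 0.4]
opening: 0.458
finger_force: 0.0
```

>>> {"method": "jog_arm", "body": {
  "turn": [
    [0, 0, 0],
    [0, 0, 0],
    [0, 0, 0],
    [0, 0, 0],
    [0, 0, 0]
  ],
  "translation": [
    [0, 0, 0],
    [0, 0, 0],
    [0, 0, 0],
    [0, 0, 0],
    [0, 0, 0]
  ],
  "grip": [0.9, 0.9, 0.9, 0.9, 0.9],
  "force": 40
}}

```text
clock: 5.35
tool_pos: [0.4636, 0.2425, 0.1472]
eef_rot: [0.126, 0.992, -0.0, -0.0]
contact_force: [0.3, 0.6, -0.3]
opening: 0.223
finger_force: 40.0
```

>>> {"method": "jog_arm", "body": {
  "turn": [
    [0, 0, 0],
    [0, 0, 0],
    [0, 0, 0],
    [0, 0, 0]
  ],
  "translation": [
    [0, 0, -0.005],
    [0, 0, -0.01],
    [0, 0, -0.01],
    [0, 0, -0.01]
  ],
  "grip": [0.9, 0.9, 0.9, 0.9]
}}

```text
clock: 5.85
tool_pos: [0.4636, 0.2424, 0.1573]
eef_rot: [0.126, 0.992, -0.0, 0.0]
contact_force: [0.6, 0.0, -1.6]
opening: 0.223
finger_force: 40.0
```

>>> {"method": "jog_arm", "body": {
  "turn": [
    [0, 0, 0],
    [0, 0, 0],
    [0, 0, 0],
    [0, 0, 0],
    [0, 0, 0]
  ],
  "translation": [
    [0, 0, -0.004],
    [0, 0, -0.006],
    [0, 0, -0.008],
    [0, 0, -0.008],
    [0, 0, -0.008]
  ],
  "grip": [0.9, 0.9, 0.9, 0.9, 0.9]
}}

```text
clock: 6.48
tool_pos: [0.4637, 0.2423, 0.1651]
eef_rot: [0.126, 0.992, -0.0, 0.0]
contact_force: [0.9, -1.1, -3.5]
opening: 0.228
finger_force: 40.0
```

>>> {"method": "jog_arm", "body": {
  "turn": [
    [0, 0, 0],
    [0, 0, 0],
    [0, 0, 0],
    [0, 0, 0]
  ],
  "translation": [
    [0, 0, -0.002],
    [0, 0, -0.002],
    [0, 0.001, -0.002],
    [0, 0.001, -0.002]
  ],
  "grip": [0.9, 0.9, 0.9, 0.9]
}}

```text
clock: 6.98
tool_pos: [0.4638, 0.2428, 0.167]
eef_rot: [0.126, 0.992, -0.001, -0.0]
contact_force: [0.3, -2.2, -4.3]
opening: 0.223
finger_force: 40.0
```

>>> {"method": "jog_arm", "body": {
  "turn": [
    [0, 0, 0],
    [0, 0, 0],
    [0, 0, 0],
    [0, 0, 0]
  ],
  "translation": [
    [0, 0.001, 0],
    [0, 0.0015, 0],
    [0, 0.0015, 0],
    [0, 0.0015, 0]
  ],
  "grip": [0.9, 0.9, 0.9, 0.9]
}}

```text
clock: 7.48
tool_pos: [0.4643, 0.2448, 0.1671]
eef_rot: [0.126, 0.992, -0.0, 0.0]
contact_force: [1.1, -1.7, -5.3]
opening: 0.223
finger_force: 40.0
```

>>> {"method": "jog_arm", "body": {
  "turn": [
    [0, 0, 0],
    [0, 0, 0],
    [0, 0, 0],
    [0, 0, 0]
  ],
  "translation": [
    [0, 0.001, 0],
    [0, 0.0015, 0],
    [0, 0.0015, 0],
    [0, 0.0015, 0]
  ],
  "grip": [0.9, 0.9, 0.9, 0.9]
}}

```text
clock: 7.98
tool_pos: [0.4647, 0.2464, 0.1672]
eef_rot: [0.126, 0.992, 0.0, 0.0]
contact_force: [1.6, -2.1, -5.2]
opening: 0.223
finger_force: 40.0
```

>>> {"method": "jog_arm", "body": {
  "turn": [
    [0, 0, 0],
    [0, 0, 0],
    [0, 0, 0],
    [0, 0, 0]
  ],
  "translation": [
    [0, 0.001, 0],
    [0, 0.0015, 0],
    [0, 0.0015, 0],
    [0, 0.0015, 0]
  ],
  "grip": [0.9, 0.9, 0.9, 0.9]
}}

```text
clock: 8.48
tool_pos: [0.4651, 0.2479, 0.1672]
eef_rot: [0.126, 0.992, 0.0, 0.0]
contact_force: [1.6, -3.2, -5.4]
opening: 0.222
finger_force: 40.0
```

>>> {"method": "jog_arm", "body": {
  "turn": [
    [0, 0, 0],
    [0, 0, 0],
    [0, 0, 0],
    [0, 0, 0]
  ],
  "translation": [
    [0, 0.001, 0],
    [0, 0.0015, 0],
    [0, 0.0015, 0],
    [0, 0.0015, 0]
  ],
  "grip": [0.9, 0.9, 0.9, 0.9]
}}

```text
clock: 8.98
tool_pos: [0.4655, 0.2493, 0.1672]
eef_rot: [0.126, 0.992, 0.0, 0.0]
contact_force: [1.0, -2.8, -5.7]
opening: 0.219
finger_force: 40.0
```

>>> {"method": "jog_arm", "body": {
  "turn": [
    [0, 0, 0],
    [0, 0, 0],
    [0, 0, 0],
    [0, 0, 0]
  ],
  "translation": [
    [0, 0.001, 0],
    [0, 0.0015, 0],
    [0, 0.0015, 0],
    [0, 0.0015, 0]
  ],
  "grip": [0.9, 0.9, 0.9, 0.9]
}}

```text
clock: 9.48
tool_pos: [0.4658, 0.2508, 0.1672]
eef_rot: [0.126, 0.992, 0.0, 0.0]
contact_force: [0.7, -2.1, -4.3]
opening: 0.221
finger_force: 40.0
```

>>> {"method": "jog_arm", "body": {
  "turn": [
    [0, 0, 0],
    [0, 0, 0],
    [0, 0, 0],
    [0, 0, 0]
  ],
  "translation": [
    [0, 0.001, 0],
    [0, 0.0015, 0],
    [0, 0.0015, 0],
    [0, 0.0015, 0]
  ],
  "grip": [0.9, 0.9, 0.9, 0.9]
}}

```text
clock: 9.98
tool_pos: [0.4662, 0.2522, 0.1672]
eef_rot: [0.126, 0.992, 0.0, 0.0]
contact_force: [1.1, -1.5, -4.9]
opening: 0.227
finger_force: 40.0
```

>>> {"method": "jog_arm", "body": {
  "turn": [
    [0, 0, 0],
    [0, 0, 0],
    [0, 0, 0],
    [0, 0, 0]
  ],
  "translation": [
    [0, 0.001, 0],
    [0, 0.0015, 0],
    [0, 0.0015, 0],
    [0, 0.0015, 0]
  ],
  "grip": [0.9, 0.9, 0.9, 0.9]
}}

```text
clock: 10.48
tool_pos: [0.4666, 0.2537, 0.1672]
eef_rot: [0.126, 0.992, 0.0, 0.0]
contact_force: [0.3, -1.9, -5.3]
opening: 0.227
finger_force: 40.0
```

>>> {"method": "jog_arm", "body": {
  "turn": [
    [0, 0, 0],
    [0, 0, 0],
    [0, 0, 0],
    [0, 0, 0]
  ],
  "translation": [
    [0, 0.001, 0],
    [0, 0.0015, 0],
    [0, 0.0015, 0],
    [0, 0.0015, 0]
  ],
  "grip": [0.9, 0.9, 0.9, 0.9]
}}

```text
clock: 10.98
tool_pos: [0.4671, 0.256, 0.1676]
eef_rot: [0.126, 0.992, 0.001, 0.0]
contact_force: [1.6, 0.6, -1.6]
opening: 0.222
finger_force: 40.0
```

>>> {"method": "jog_arm", "body": {
  "turn": [
    [0, 0, 0],
    [0, 0, 0],
    [0, 0, 0],
    [0, 0, 0]
  ],
  "translation": [
    [0, 0.001, 0],
    [0, 0.0015, 0],
    [0, 0.0015, 0],
    [0, 0.0015, 0]
  ],
  "grip": [0.9, 0.9, 0.9, 0.9]
}}

```text
clock: 11.48
tool_pos: [0.4673, 0.2566, 0.1672]
eef_rot: [0.126, 0.992, 0.0, -0.0]
contact_force: [1.9, 0.4, -1.5]
opening: 0.226
finger_force: 40.0
```

>>> {"method": "jog_arm", "body": {
  "turn": [
    [0, 0, 0],
    [0, 0, 0],
    [0, 0, 0],
    [0, 0, 0]
  ],
  "translation": [
    [0, 0.001, 0],
    [0, 0.0015, 0],
    [0, 0.0015, 0],
    [0, 0.0015, 0]
  ],
  "grip": [0.9, 0.9, 0.9, 0.9]
}}

```text
clock: 11.98
tool_pos: [0.4676, 0.2579, 0.1672]
eef_rot: [0.126, 0.992, -0.0, -0.0]
contact_force: [0.3, -0.7, -1.7]
opening: 0.223
finger_force: 40.0
```

>>> {"method": "jog_arm", "body": {
  "turn": [
    [0, 0, 0],
    [0, 0, 0],
    [0, 0, 0],
    [0, 0, 0],
    [0, 0, 0],
    [0, 0, 0],
    [0, 0, 0]
  ],
  "translation": [
    [0, -0.001, 0],
    [0, -0.001, 0],
    [0, -0.001, -0.003],
    [0, -0.001, -0.005],
    [0, -0.001, -0.008],
    [0, -0.001, -0.01],
    [0, -0.001, -0.01]
  ],
  "grip": [0.9, 0.9, 0.9, 0.9, 0.9, 0.9, 0.9],
  "force": 60
}}

```text
clock: 12.85
tool_pos: [0.4674, 0.257, 0.1773]
eef_rot: [0.126, 0.992, -0.0, 0.0]
contact_force: [2.1, 0.1, -4.5]
opening: 0.222
finger_force: 60.0
```

>>> {"method": "jog_arm", "body": {
  "turn": [
    [0, 0, 0],
    [0, 0, 0],
    [0, 0, 0],
    [0, 0, 0],
    [0, 0, 0],
    [0, 0, 0],
    [0, 0, 0],
    [0, 0, 0]
  ],
  "translation": [
    [0, 0, -0.003],
    [0, 0, -0.006],
    [0, 0, -0.009],
    [0, 0, -0.012],
    [0, 0, -0.015],
    [0, 0, -0.017],
    [0, 0, -0.017],
    [0, 0, -0.017]
  ],
  "grip": [0.9, 0.9, 0.9, 0.9, 0.9, 0.9, 0.9, 0.9]
}}

```text
clock: 13.85
tool_pos: [0.4674, 0.2569, 0.1944]
eef_rot: [0.126, 0.992, -0.0, 0.0]
contact_force: [2.3, -1.3, -7.7]
opening: 0.22
finger_force: 60.0
```

Run:
```python
from h import *
for n in("scene","top"):
  im=cams.snapshot(n)
  for o in("blank","knock"):
    print(n,o,[(np.round(d["position"],4).tolist(),round(d["p"],2)) for d in models.place_of(n,o)[:2]])
im=cams.snapshot("scene");cv2.imwrite("pics/d.png",cv2.resize(im[110:220,250:400],(750,550),interpolation=cv2.INTER_CUBIC)[:,:,::-1])
print(r.get_state()["clock"])
```

```text
scene blank [([0.5576, 0.2293, 0.1115], 0.7), ([0.7178, 0.2685, -0.0011], 0.59)]
scene knock [([0.4641, 0.2554, 0.1882], 0.71)]
top blank [([0.7167, 0.2721, 0.0003], 0.68), ([0.5572, 0.2243, 0.1108], 0.6)]
top knock []
14.2
```

View pics/d.png

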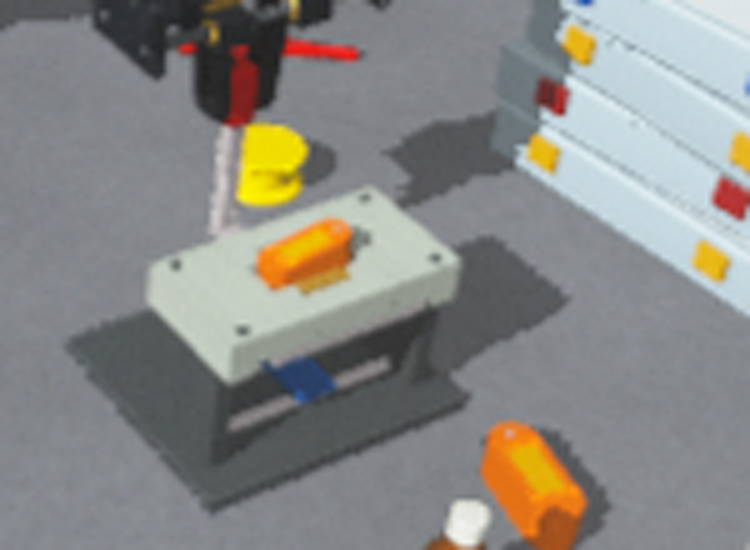

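The blank stands well proud in the mould (crop 305,252). Now I'll let the knock-out down and release it.

>>> {"method": "jog_arm", "body": {
  "turn": [
    [0, 0, 0],
    [0, 0, 0],
    [0, 0, 0],
    [0, 0, 0],
    [0, 0, 0],
    [0, 0, 0],
    [0, 0, 0],
    [0, 0, 0],
    [0, 0, 0],
    [0, 0, 0]
  ],
  "translation": [
    [0, 0, 0.005],
    [0, 0, 0.01],
    [0, 0, 0.016],
    [0, 0, 0.022],
    [0, 0, 0.028],
    [0, 0, 0.034],
    [0, 0, 0.04],
    [0, 0, 0.0455],
    [0, 0, 0.0465],
    [0, 0, 0.0465]
  ],
  "grip": [0.9, 0.9, 0.9, 0.9, 0.9, 0.9, 0.9, 0.9, 0.9, 0.9]
}}

```text
clock: 15.45
tool_pos: [0.4674, 0.2569, 0.1476]
eef_rot: [0.126, 0.992, -0.0, -0.0]
contact_force: [0.4, 0.5, -2.5]
opening: 0.222
finger_force: 60.0
```

>>> {"method": "jog_arm", "body": {
  "turn": [
    [0, 0, 0],
    [0, 0, 0],
    [0, 0, 0],
    [0, 0, 0],
    [0, 0, 0],
    [0, 0, 0],
    [0, 0, 0],
    [0, 0, 0]
  ],
  "translation": [
    [0, 0, 0],
    [0, 0, 0],
    [0, 0, 0],
    [0, 0, 0],
    [0, 0, -0.05],
    [0, 0, -0.1],
    [0, 0, -0.1],
    [0, 0, -0.1]
  ],
  "grip": [0.45, 0.45, 0.45, 0.35, 0.3, 0.3, 0.3, 0.3]
}}

```text
clock: 16.45
tool_pos: [0.4672, 0.2564, 0.2472]
eef_rot: [0.126, 0.992, -0.001, -0.0]
contact_force: [0.6, 0.0, 0.3]
opening: 0.698
finger_force: 0.0
```

Run:
```python
from h import *
for n in("scene","top","wrist"):
  im=cams.snapshot(n)
  for o in("blank","knock"):
    print(n,o,[(np.round(d["position"],4).tolist(),round(d["p"],2)) for d in models.place_of(n,o)[:2]])
s=r.get_state();print(s["clock"],s["opening"],s["tool_pos"])
go((.5575,.227,.18),75.5)
```

```text
scene blank [([0.7212, 0.2684, 0.0004], 0.86), ([0.4283, -0.4202, 0.0036], 0.33)]
scene knock [([0.4661, 0.2561, 0.1446], 0.62)]
top blank [([0.5558, 0.2249, 0.1114], 0.64), ([0.7198, 0.27, 0.0014], 0.58)]
top knock []
wrist blank [([0.7261, 0.2659, 0.0046], 0.76)]
wrist knock [([0.4671, 0.2595, 0.1396], 0.9)]
16.9 0.6998194750216484 [0.46725478 0.25697411 0.24730909]
t [-0.0949, -0.0064, 0.0673] turn [-0.0005, -0.0006, 0.0001]
```

>>> {"method": "jog_arm", "body": {
  "turn": [
    [0, 0, 0.157],
    [0, 0, 0.314],
    [0, 0, 0.5],
    [0, 0, 0.68],
    [0, 0, 0.86],
    [0, 0, 1.04],
    [0, 0, 1.22],
    [0, 0, 1.4],
    [0, 0, 1.571],
    [0, 0, 1.571],
    [0, 0, 1.571]
  ],
  "translation": [
    [-0.02, -0.001, 0],
    [-0.04, -0.003, 0],
    [-0.07, -0.005, 0],
    [-0.094, -0.0065, 0],
    [-0.094, -0.0065, 0],
    [-0.094, -0.0065, 0],
    [-0.094, -0.0065, 0],
    [-0.094, -0.0065, 0],
    [-0.094, -0.0065, 0],
    [-0.094, -0.0065, 0],
    [-0.094, -0.0065, 0]
  ],
  "grip": [0.3, 0.3, 0.3, 0.3, 0.3, 0.3, 0.3, 0.3, 0.3, 0.3, 0.3]
}}

```text
clock: 18.27
tool_pos: [0.5567, 0.2273, 0.2476]
eef_rot: [0.79, 0.613, -0.0, -0.0]
contact_force: [-0.2, -0.2, 0.2]
opening: 0.698
finger_force: 0.0
```

Run:
```python
from h import *
c=cams.camera_params("wrist");im=cams.snapshot("wrist")
cv2.imwrite("pics/e.png",im[:,:,::-1])
for d in models.masks_of("wrist","blank")[:2]:
  p=np.argwhere(d["pixels"])[:,::-1];print(d["p"],p.mean(0),rect(ray("wrist",p,.134,c)))
for o in("blank","cheeks"): print([(np.round(d["position"],4).tolist(),round(d["p"],2)) for d in models.place_of("wrist",o)[:2]])
s=r.get_state();print(s["clock"],s["q"],s["tool_pos"],s["contact_force"],c["eye"])
go((.557,.2267,.141),-14.5)
```

```text
0.93 [394.52016985  99.7866242 ] (array([674.3, 275.6]), array([24.1, 65. ]), 62.73)
0.58 [256.77892031 198.63967438] (array([560.1, 227.7]), array([65.8, 24. ]), 75.06)
[([0.5554, 0.2251, 0.1095], 0.88), ([0.7207, 0.2683, -0.0008], 0.78)]
[([0.5578, 0.2266, 0.001], 0.67)]
18.475 [-0.24458005  0.68636369 -0.38619504  1.64498758  0.31663082  0.87277562
 -1.00925539] [0.55677861 0.22711174 0.24761262] [-0.28729869  0.18204359 -0.10590981] [0.57447068 0.2931486  0.37452678]
t [-0.0003, 0.0003, 0.1066] turn [-0.0002, -0.0, 0.0007]
```

View pics/e.png

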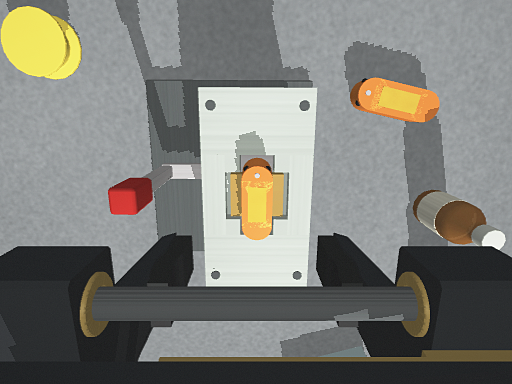

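The proud blank sits at (257,203) between the fingers. The handle is down at (128,196), and the bigger look-alike (400,100) is clear.

>>> {"method": "jog_arm", "body": {
  "turn": [
    [0, 0, 0],
    [0, 0, 0],
    [0, 0, 0],
    [0, 0, 0],
    [0, 0, 0],
    [0, 0, 0],
    [0, 0, 0],
    [0, 0, 0],
    [0, 0, 0],
    [0, 0, 0],
    [0, 0, 0],
    [0, 0, 0],
    [0, 0, 0]
  ],
  "translation": [
    [0, 0.0015, 0.05],
    [0, 0.0015, 0.09],
    [0, 0.0015, 0.1],
    [0, 0.0015, 0.1065],
    [0, 0.0015, 0.1065],
    [0, 0.0015, 0.1065],
    [0, 0.0015, 0.1065],
    [0, 0.0015, 0.1065],
    [0, 0.0015, 0.1065],
    [0, 0.0015, 0.1065],
    [0, 0.0015, 0.1065],
    [0, 0.0015, 0.1065],
    [0, 0.0015, 0.1065]
  ],
  "grip": [0.3, 0.3, 0.3, 0.3, 0.9, 0.9, 0.9, 0.9, 0.9, 0.9, 0.9, 0.9, 0.9],
  "force": 35
}}

```text
clock: 20.1
tool_pos: [0.5585, 0.2269, 0.1416]
eef_rot: [0.791, 0.612, 0.0, 0.0]
contact_force: [-0.7, -0.9, 5.9]
opening: 0.267
finger_force: 35.0
```

>>> {"method": "jog_arm", "body": {
  "turn": [
    [0, 0, 0],
    [0, 0, 0],
    [0, 0, 0],
    [0, 0, 0],
    [0, 0, 0],
    [0, 0, 0],
    [0, 0, 0],
    [0, 0, 0],
    [0, 0, 0]
  ],
  "translation": [
    [0, 0, -0.004],
    [0, 0, -0.009],
    [0, 0, -0.014],
    [0, 0, -0.02],
    [0, 0, -0.03],
    [0, 0, -0.05],
    [0, 0, -0.08],
    [0, 0, -0.08],
    [0, 0, -0.08]
  ],
  "grip": [0.9, 0.9, 0.9, 0.9, 0.9, 0.9, 0.9, 0.9, 0.9]
}}

```text
clock: 21.22
tool_pos: [0.5579, 0.2264, 0.2209]
eef_rot: [0.791, 0.612, -0.0, 0.0]
contact_force: [1.3, -0.3, 0.2]
opening: 0.269
finger_force: 35.0
```

Run:
```python
from h import *
ims=[]
for n in("scene","top"):
  im=cams.snapshot(n)
  if n=="scene": cv2.imwrite("pics/f.png",cv2.resize(im[60:220,240:400],(600,600),interpolation=cv2.INTER_CUBIC)[:,:,::-1])
  for o in("blank","tray","knock"):
    print(n,o,[(np.round(d["position"],4).tolist(),round(d["p"],2)) for d in models.place_of(n,o)[:3]])
s=r.get_state();print(s["clock"],s["tool_pos"],s["opening"])
T=R.from_euler('z',2.6,degrees=True).apply([0,-.047,0])+[.5868,-.1465,0];print(T)
go((T[0],T[1],.2),2.6);go((T[0],T[1],.05),2.6)
```

```text
scene blank [([0.7212, 0.2655, -0.0037], 0.67), ([0.556, 0.2265, 0.1926], 0.45)]
scene tray [([0.5888, -0.1427, 0.0016], 0.87), ([0.3867, -0.2479, -0.0044], 0.56), ([0.7703, -0.1647, 0.0032], 0.56)]
scene knock [([0.463, 0.257, 0.1398], 0.74), ([0.5608, 0.2372, 0.028], 0.27)]
top blank [([0.7169, 0.2655, 0.0026], 0.69), ([0.745, 0.0484, -0.0016], 0.44)]
top tray [([0.3825, -0.2484, 0.0031], 0.75)]
top knock []
21.625 [0.55807666 0.22671125 0.22078237] 0.2712313086675936
[ 0.58893206 -0.19345162  0.        ]
t [-0.399, 0.1352, 0.0209] turn [-0.0006, 0.0005, -0.2986]
t [-0.3989, 0.1352, 0.1709] turn [-0.0006, 0.0005, -0.2986]
```

View pics/f.png

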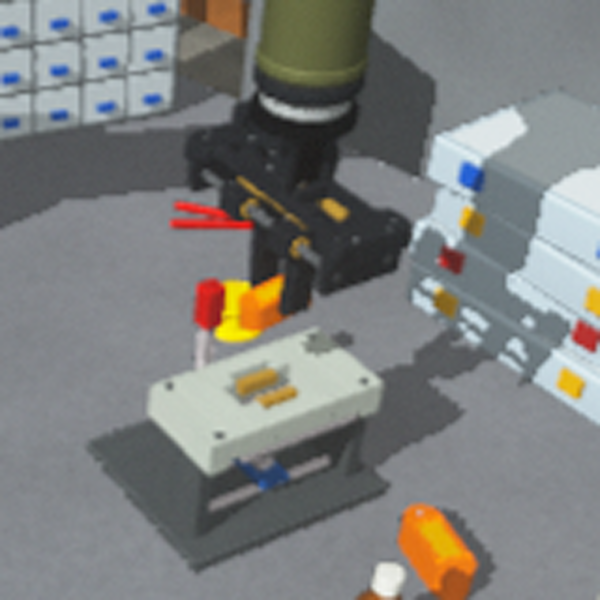

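The blank is held (265,300), the pocket is empty and the handle is down. Next is the move to the tray.

>>> {"method": "jog_arm", "body": {
  "turn": [
    [0, 0, -0.05],
    [0, 0, -0.1],
    [0, 0, -0.2],
    [0, 0, -0.2986],
    [0, 0, -0.2986],
    [0, 0, -0.2986],
    [0, 0, -0.2986],
    [0, 0, -0.2986],
    [0, 0, -0.2986],
    [0, 0, -0.2986],
    [0, 0, -0.2986],
    [0, 0, -0.2986],
    [0, 0, -0.2986],
    [0, 0, -0.2986],
    [0, 0, -0.2986]
  ],
  "translation": [
    [-0.04, 0.013, 0.005],
    [-0.09, 0.03, 0.01],
    [-0.14, 0.047, 0.02],
    [-0.195, 0.066, 0.02],
    [-0.25, 0.085, 0.02],
    [-0.3, 0.102, 0.02],
    [-0.35, 0.119, 0.02],
    [-0.39, 0.132, 0.02],
    [-0.399, 0.1352, 0.03],
    [-0.399, 0.1352, 0.05],
    [-0.399, 0.1352, 0.09],
    [-0.399, 0.1352, 0.13],
    [-0.399, 0.1352, 0.16],
    [-0.399, 0.1352, 0.171],
    [-0.399, 0.1352, 0.171]
  ],
  "grip": [0.9, 0.9, 0.9, 0.9, 0.9, 0.9, 0.9, 0.9, 0.9, 0.9, 0.9, 0.9, 0.9, 0.9, 0.9]
}}

```text
clock: 23.5
tool_pos: [0.5891, -0.1923, 0.0499]
eef_rot: [0.691, 0.723, 0.0, -0.001]
contact_force: [-0.7, -0.3, 0.1]
opening: 0.27
finger_force: 35.0
```

>>> {"method": "jog_arm", "body": {
  "turn": [
    [0, 0, 0],
    [0, 0, 0],
    [0, 0, 0],
    [0, 0, 0],
    [0, 0, 0]
  ],
  "translation": [
    [0, 0, 0.005],
    [0, 0, 0.01],
    [0, 0, 0.014],
    [0, 0, 0.016],
    [0, 0, 0.016]
  ],
  "grip": [0.9, 0.9, 0.9, 0.9, 0.9]
}}

```text
clock: 24.12
tool_pos: [0.5895, -0.1929, 0.0355]
eef_rot: [0.691, 0.723, 0.0, 0.0]
contact_force: [-2.2, 1.5, 8.5]
opening: 0.263
finger_force: 35.0
```

>>> {"method": "jog_arm", "body": {
  "turn": [
    [0, 0, 0],
    [0, 0, 0],
    [0, 0, 0],
    [0, 0, 0],
    [0, 0, 0],
    [0, 0, 0],
    [0, 0, 0],
    [0, 0, 0],
    [0, 0, 0],
    [0, 0, 0]
  ],
  "translation": [
    [0, 0, 0],
    [0, 0, 0],
    [0, 0, 0],
    [0, 0, 0],
    [0, 0, 0],
    [0, 0, -0.02],
    [0, 0, -0.06],
    [0, 0, -0.1],
    [0, 0, -0.15],
    [0, 0, -0.15]
  ],
  "grip": [0.5, 0.5, 0.5, 0.5, 0.5, 0.5, 0.5, 0.5, 0.5, 0.5]
}}

```text
clock: 25.38
tool_pos: [0.592, -0.1935, 0.1898]
eef_rot: [0.691, 0.723, 0.003, 0.004]
contact_force: [-0.3, -0.0, -0.4]
opening: 0.503
finger_force: 0.0
```

Run:
```python
from h import *
im=cams.snapshot("wrist");b=cams.snapshot("scene")
cv2.imwrite("pics/g.png",np.vstack([cv2.resize(im,(400,300)),cv2.resize(b[210:300,180:290],(400,300),interpolation=cv2.INTER_CUBIC)])[:,:,::-1])
for n in("scene","wrist"):
  for o in("blank","tray","knock"):
    print(n,o,[(np.round(d["position"],4).tolist(),round(d["p"],2)) for d in models.place_of(n,o)[:3]])
print(r.get_state()["clock"])
```

```text
scene blank [([0.7202, 0.2667, -0.0011], 0.56), ([0.5896, -0.1905, 0.0044], 0.55), ([0.5559, 0.2288, 0.123], 0.21)]
scene tray [([0.3857, -0.2484, 0.0009], 0.8), ([0.5891, -0.1463, 0.0029], 0.63)]
scene knock [([0.4622, 0.2578, 0.1431], 0.48), ([0.5573, 0.2259, 0.0905], 0.19)]
wrist blank [([0.5878, -0.1983, 0.0017], 0.8)]
wrist tray [([0.5899, -0.1443, -0.0059], 0.93), ([0.3869, -0.248, 0.0006], 0.84)]
wrist knock []
25.775
```

View pics/g.png

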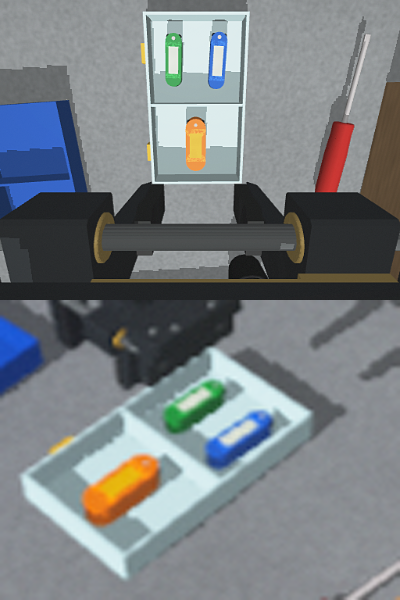

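The blank lies upright and flat in the empty compartment (upper view 196,145; lower view 122,488), the gripper is clear, and the handle reads about 0.14 m, which is down.

```bash
python3 -c "
from plant import r
print(r.finish_job())"
```

```text
the job is handed in; nothing more can be done
None
```

I've handed the job in: the blank was pushed up and lifted out, and it now lies upright in the tray's empty compartment, with the knock-out down and nothing else moved as far as the last pictures show; the judge's verdict was not reported.

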